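Free and turn the bangle display on its clamped turntable

TASK

The bangle stand on the stall's turntable is clamped and must face the customers: flip the ratchet's direction lever across to its loosening side, then swing the ratchet handle anticlockwise (seen from above) until the clamp bolt has backed off by about 60 degrees and the clamp pad is clear of the turntable. Then push the stand's bar anticlockwise until the turntable comes right up against its stop pin. Do not tighten the bolt further, and leave the small tagine and the two bangles lying beside the base plate where they are.

Things in the scene. Friction and masses are not known exactly. Their poses are not given: they have to be found in the camera images.
- base: Aluminium base plate 190 x 330 x 14 mm, screwed down. Origin on the table; the plate spans x -95..+95 and y -130..+200 mm in its frame. The clamp bolt stands at (0, -85) mm and the turntable at (0, +85) mm of this frame, both axes vertical. A flat steel clamp strap runs from the bolt to a rubber pad on the turntable's rim.
- stop_pin (a point): Centre of the top of the upright stop pin, 12 mm diameter, 50 mm above the table, fixed to the base at (-14, 180) mm, just beyond the turntable's rim on the base's +y side.
- bolt_axis (a point): Point on the vertical axis of the clamp bolt, inside the ratchet's head, 92 mm above the table (mid-height of head and handle), axes parallel to the base's. Steel head 68 mm diameter, neck 50 mm wide out to 60 mm from the axis, both 77 to 107 mm above the table. The ratchet is captive: it turns on the bolt but does not lift off.
- grip_end (a point): Centre of the free end of the ratchet handle, 195 mm from the bolt axis, 92 mm above the table; its x points outwards along the handle, z up. A 20 mm round steel shank leaves the neck; from 95 to 195 mm from the axis it carries a black rubber grip, 28 mm diameter, to be pushed sideways. Turning the tight bolt takes about 1 N m (8 N at 135 mm from the axis).
- lever_pivot (a point): Vertical pivot of the direction lever at the lever's mid-height, on the handle's centre line 42 mm from the bolt axis, 121 mm above the table. Axes as the handle's: x outwards along the handle, y to the left of that, z up.
- lever_tip (a point): Free end, mid-height, of the direction lever: dark upright paddle 64 mm long, 10 mm thick, 109 to 133 mm above the table. From its pivot it points back over the head, away from the grip; this point is 60 mm from the pivot. It starts leaning to the handle's +y side (tightening); push it sideways across the middle to the -y side (loosening). About 3 N near the bolt axis, where it does not swing the handle.
- lever (a joint): Direction lever angle about its pivot, rad, positive anticlockwise seen from above. -0.28 = tightening side, +0.28 = loosening side, over-centre spring between. It may rest at only +-0.15 when the pawl stands on a tooth; it then drops in as the handle is swung.
- ratchet (a joint): Handle angle, rad, positive anticlockwise from above; 0 = handle points 115 degrees clockwise from the base's x axis. Range -0.8 to 1.75, starts -0.2 to 0.2. With the lever on the loosening side, anticlockwise swings turn the bolt after up to 23 degrees of dead travel, clockwise ones click back freely; on the tightening side the reverse. May be left anywhere.
- clamp_bolt (a joint): Clamp bolt angle, rad, 0 = tight (start), positive = anticlockwise = looser, range -0.4 to 1.7. The clamp strap rises 5.5 mm per rad; its pad leaves the turntable at about 0.6 rad. Stays where it is left. Asked for: about 60 degrees (more is fine).
- turntable_axis (a point): Centre of the wooden turntable's top face (170 mm diameter disc, its top 50 mm above the table), on its vertical axis. Its axes are parallel to those of the base.
- bar_end (a point): Centre of that end of the stand's white bar which lies above the small steel lug on the disc's rim; 90 mm from the turntable axis, x outwards along the bar. Bar 180 mm long, 34 mm diameter, axis 140 mm above the table, on a 22 mm post at the disc's centre. Steel bangles hang round it 20 to 45 mm from the centre on both sides; the outer 40 mm of each end are free to push.
- turntable (a joint): Turntable angle, rad, positive anticlockwise from above: at 0 the bar end with the lug points along the base's +x (away from the robot), at 1.571 the lug meets the stop pin (that end towards the base's +y). Range -0.4 to 1.571, starts -0.2 to 0.25. Held fast while clamped; once free it takes about 2 N at the bar end and stays where left.
- tagine: Bystander: small terracotta tagine, 104 mm diameter, 102 mm high, loose, beside the base plate on the robot's side. Origin at the centre of its underside.
- bangle_wide: Bystander: wide steel bangle lying flat, 72 mm diameter, 22 mm high, loose, beyond the base plate. Origin at the centre of its underside.
- bangle_brass: Bystander: brass bangle lying flat, 74 mm diameter, 12 mm high, loose, on the robot's side of the base plate. Origin at the centre of its underside.

How it is judged:
On the way, in this order (a step that is already met when the one before it is completed fails the run):
1. the direction lever has been flipped to its loosening side (value of joint lever above 0.08 rad), for 0.2 s.
2. the clamp bolt has been backed off by at least 0.9 rad (52 degrees) (value of joint clamp_bolt above 0.9 rad), for 0.2 s.
3. the turntable has been turned up to its stop (value of joint turntable above 1.48 rad), for 0.2 s.
At the end, for the whole second after the job is handed in: The direction lever is on its loosening side (joint above 0.08 rad), the clamp bolt is backed off by at least 0.9 rad (52 degrees), and the turntable stands at its stop (at least 1.48 rad, within about 5 degrees of the pin) and at rest (value of joint lever above 0.08 rad and value of joint clamp_bolt above 0.9 rad and value of joint turntable above 1.48 rad and velocity of joint turntable below 0.05 rad/s); the robot touches nothing.
It fails at once if the clamp bolt is tightened further (by more than 0.15 rad) (value of joint clamp_bolt below -0.15 rad).
It fails at once if the tagine or one of the two loose bangles is pushed more than 30 mm (distance of any of tagine, bangle_wide, bangle_brass from where it was at the start of the episode above 0.03 m).
It fails at once if the tagine or a loose bangle is knocked over (angle between any of tagine, bangle_wide, bangle_brass's own z axis and vertical above 0.5 rad).
It also fails if it takes over 64 s, if anything falls off the work surface, if the arm or the gripper's body presses on something with over 40 N, if the wrist force passes 120 N, or if a joint passes its speed limit or range.

ROBOT

A 6-joint arm with a two-finger parallel gripper is mounted at the origin on the work surface. World frame = base frame: x ahead of the robot, y to its left, z up, the work surface at z = 0. Lengths are in m, angles in rad, forces in N, time in s.
With the tool pointing down it reaches from about 0.3 to 0.875 m from the base axis. Payload 4.2 kg.
Tool frame: the origin (TCP) lies at the very end of the fingers, on their centre line; the grasp point (between the pads) lies r.tcp_to_grasp behind it (r.tcp_to_grasp is the distance from the TCP to the grasp point, in m); z points along the fingers, y is the line along which they close (so a half turn about z gives the same grasp; the last joint's range is limited). The gripper opens to 85 mm and grips with 20 to 120 N. Pads are 22 mm wide; open, the fingers measure 114 mm over their backs; the gripper's body (76 mm by 85 mm) begins 54 mm behind the grasp point. The pads swing forward as they close: fully open they stand 13 mm farther back than shut.
Start: joints at [1.234, 0.32, 1.565, -0, 1.257, -0.02], TCP at [0.179, 0.546, 0.231] pointing down, gripper open.
Joint ranges: [-3.11, 3.11], [-0.84, 2.01], [0.21, 2.61], [-1.34, 4.49], [0.05, 2.63], [-2.56, 2.56]. Speed limits (rad/s): [2.57, 2.57, 3.14, 3.14, 3.14, 3.14].

INTERFACE

Orientations are given as a unit quaternion [w, x, y, z].
In Python, from station import r, optics gives the robot as it stands.
- The arm moves only by the tool servo_tool, never from a script. Its argument "plan" is a list of rows, each a list of 7 numbers: the shift along the tool's x, y, z in cm, then the turn, a rotation vector about the tool's x, y, z in rad, then the gripper command: -1 is fully open, 1 is shut, values between are in proportion. A call has 1 to 20 rows; each row is the pose to reach, as a shift and turn from the pose commanded when the call began, along the tool's axes at that moment; what a row does not reach only later rows make up. A row lasts 1/8 s, in which the tool goes at most 62.5 mm and 10.7 degrees, less where a joint would pass 70% of its speed; a pose out of reach is approached as far as the arm can. A call with a gripper value outside its range is refused whole. The fingers move at their own pace and stop on an object; "grip_force" is the grip in N (left out, the last holds). Time passes only in rows, so rows that repeat a pose let the fingers close. It gives the time, the measured TCP pose, the force, the opening and the grip force at its end, in the units of the state.
- r.sense(): the state, without advancing time (a new reading comes with each control period).
- optics.read_camera(name): name is "scene" or "top" or "wrist"; returns (picture, depth): 384x512x3 uint8, red, green, blue; 384x512 float32, m along the optical axis (not along the pixel's ray), 0 where there is no reading.
- optics.get_calibration(name): a dict with "camera_matrix" (3x3 intrinsics, pixels), "eye" and "rotation" of the camera in the world. Camera axes: x right, y up, looking along -z (the intrinsics and any distortion apply to the point x, -y, -z); pixel columns grow to the right and rows downward; lengths in m; the calibration is good to about 2 mm. A picture is of the moment at which its call begins: read the wrist's pose just before it. get_calibration takes no time and is no camera call; for the wrist camera it gives the pose at the moment of the call.
- r.finish_job(): hands the job in; it is judged then, once.
The state is a dict: "clock": time; "joint_positions": joint angles; "qd": joint speeds; "tau": joint torques, N m; "tcp_pos": TCP position; "eef_rot": TCP orientation; "ft_force": force on the tool from outside, world axes, zero at the start; "torque": the same for the moment, N m; "opening": finger opening in m; "grip_force": force on a finger pad.
Only numpy, scipy, OpenCV 4.12 (cv2) and the standard library are available. Lean on these libraries where they do the work, as an engineer would, in place of code of your own. Each camera call takes 0.05 s, during which the arm holds its last target. There are 200 camera calls.

## Working session

There is one attempt and no reset: what is moved stays moved. The work goes in short steps, Python scripts to look and compute and a tool call to move; the robot and the scene stay as the last step left them, time stands still between calls to the robot, and variables do not carry over. Pictures are saved under pics/ and viewed, at most 10 in all, crops included, and the job is handed in when it is done.

Besides the shell and the picture viewer there is one more tool, called after ">>>" in YAML: its name, and indented under it one key for each argument. servo_tool: Moves the arm, as the interface text tells. Its arguments: {"type":"object","properties":{"plan":{"type":"array"},"grip_force":{"type":"number"}},"required":["plan"]}

```bash
mkdir -p pics
cat > h.py <<'E'
import numpy as np, cv2
from station import r, optics
def cloud(name):
    im,d=optics.read_camera(name); c=optics.get_calibration(name)
    K=np.array(c["camera_matrix"]);R=np.array(c["rotation"]);e=np.array(c["eye"])
    v,u=np.mgrid[:384,:512]
    X=np.stack([(u-K[0,2])/K[0,0]*d,-(v-K[1,2])/K[1,1]*d,-d],-1)
    P=X@R.T+e; P[d==0]=np.nan
    return im,P,c
E
python3 - <<'E'
from h import *
ims=[]
for n in("scene","top"):
    im,P,c=cloud(n); np.savez(n+".npz",im=im,P=P); ims.append(im); print(n,{k:(np.round(v,3).tolist() if k!='x' else v) for k,v in c.items()})
    cv2.imwrite(f"pics/{n}.png",cv2.resize(im[:,:,::-1],(800,600)))
s=r.sense();print({k:np.round(v,3).tolist() for k,v in s.items()},r.tcp_to_grasp)
E
```

```text
Traceback (most recent call last):
  File "h.py", line 8, in cloud
    P=X@R.T+e; P[d==0]=np.nan
      ~^~~~
ValueError: matmul: Input operand 1 has a mismatch in its core dimension 0, with gufunc signature (n?,k),(k,m?)->(n?,m?) (size 4 is different from 3)
```

Rotation is a quaternion.

```bash
sed -i 's/R=np.array(c\["rotation"\])/R=Rot.from_quat(np.roll(c["rotation"],-1)).as_matrix()/; 1a from scipy.spatial.transform import Rotation as Rot' h.py
python3 - <<'E'
from h import *
for n in("scene","top"):
    im,P,c=cloud(n); np.savez(n+".npz",im=im,P=P); print(n,c)
    cv2.imwrite(f"pics/{n}.png",cv2.resize(im[:,:,::-1],(800,600)))
s=r.sense();print({k:np.round(v,3).tolist() for k,v in s.items()},r.tcp_to_grasp)
E
```

```text
scene {'camera_matrix': array([[414.07196478,   0.        , 249.57867502],
       [  0.        , 414.07196478, 190.47206249],
       [  0.        ,   0.        ,   1.        ]]), 'eye': array([ 0.99452138, -0.34522918,  0.66950665]), 'rotation': array([0.82170732, 0.33929733, 0.18416158, 0.41923611])}
top {'camera_matrix': array([[496.40979303,   0.        , 249.98997208],
       [  0.        , 496.40979303, 185.43457648],
       [  0.        ,   0.        ,   1.        ]]), 'eye': array([ 0.3799212 , -0.01766102,  1.12652779]), 'rotation': array([-0.69730588, -0.05364427,  0.04881627,  0.7130945 ])}
{'clock': 0.15, 'joint_positions': [1.234, 0.32, 1.565, -0.0, 1.257, -0.02], 'qd': [0.0, -0.001, -0.002, -0.0, 0.0, -0.002], 'tau': [0.001, -41.584, -23.434, 0.0, 0.006, 0.0], 'tcp_pos': [0.179, 0.546, 0.231], 'eef_rot': [-0.0, 0.158, 0.987, -0.001], 'ft_force': [-0.141, -0.662, 0.729], 'torque': [0.019, -0.0, 0.009], 'grip_force': 0.0, 'opening': 0.085} 0.0187
```

View pics/top.png

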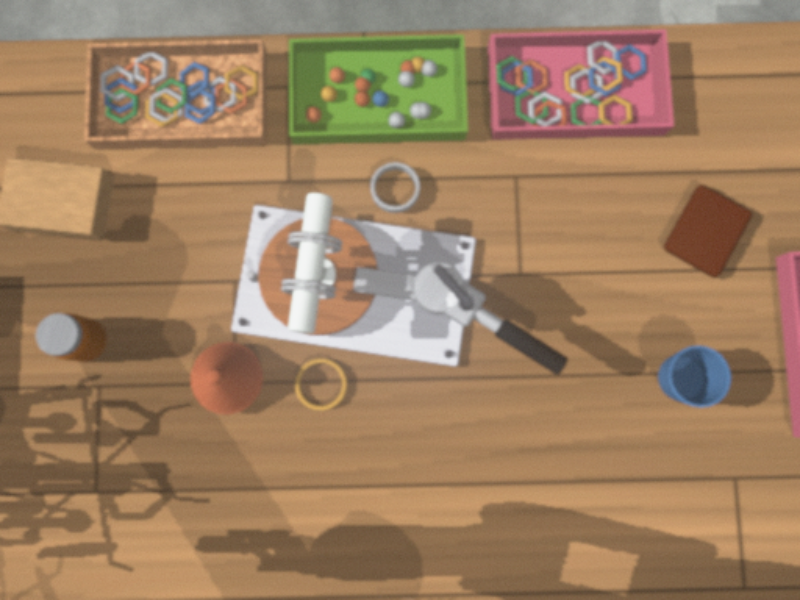

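View pics/scene.png

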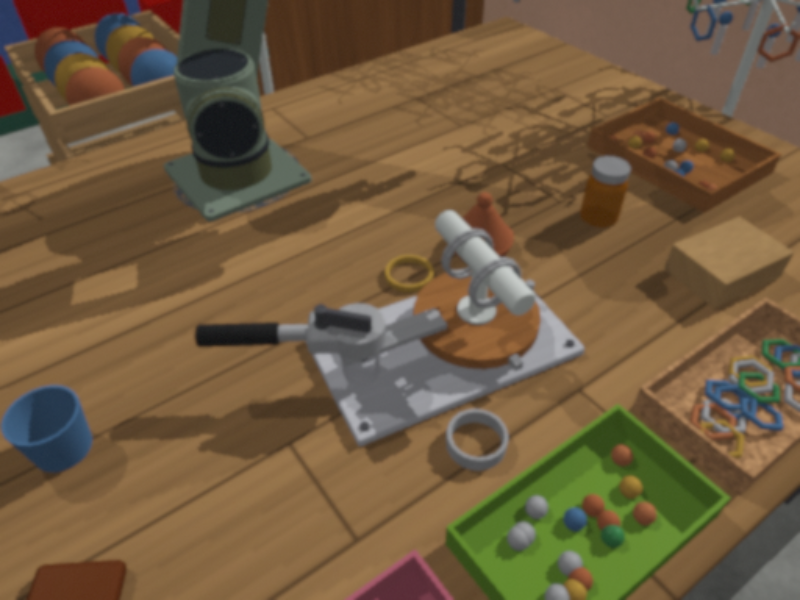

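Top view (800x600 px): the plate spans (233–480, 205–365), with the bolt head at about (437,288), grip end (562,365), and lever from (468,303) to (440,268). The bar runs from (318,200) to (300,330), the tagine is at (227,378), brass bangle at (321,384) and wide bangle at (395,187). Next I'll fit positions from the depth data.

Run:
```python
from h import *
D=np.load("top.npz");P=D["P"];im=D["im"].astype(int)
S=np.load("scene.npz")
def at(u,v,k=1):
    u=int(u*.64);v=int(v*.64);return np.round(np.nanmedian(P[v-k:v+k+1,u-k:u+k+1].reshape(-1,3),0),4)
for n,p in dict(c1=(264,214),c2=(465,244),c3=(449,353),c4=(244,322),head=(425,280),lev_a=(443,270),lev_b=(466,301),grip_a=(505,327),grip_b=(560,363),barfar=(318,203),barnear=(301,325),tag=(225,372),tagb=(240,390)).items(): print(n,at(*p))
h=lambda Q,m:Q[m&np.isfinite(Q[...,0])]
Q=P
reg=lambda Q,x0,x1,y0,y1,z0,z1:(Q[...,0]>x0)&(Q[...,0]<x1)&(Q[...,1]>y0)&(Q[...,1]<y1)&(Q[...,2]>z0)&(Q[...,2]<z1)
for nm,Q,I in(("top",P,im),("scene",S["P"],S["im"].astype(int))):
    print(nm)
    g=reg(Q,.2,.6,-.5,.2,.07,.115)&(I.max(-1)<70); p=Q[g]; print("grip",len(p))
    if len(p):
        c=p.mean(0);u=np.linalg.svd((p-c)[:,:2])[2][0];t=(p-c)[:,:2]@u;print(c,u,t.min(),t.max())
    l=reg(Q,.2,.6,-.5,.2,.118,.14)&(I.max(-1)<110); p=Q[l];print("lever",len(p))
    if len(p):
        c=p.mean(0);u=np.linalg.svd((p-c)[:,:2])[2][0];t=(p-c)[:,:2]@u;print(c,u,t.min(),t.max(), c[:2]+u*t.min(),c[:2]+u*t.max())
    b=reg(Q,.2,.6,-.1,.3,.145,.17)&(I.min(-1)>150); p=Q[b];print("bar",len(p))
    if len(p):
        c=p.mean(0);u=np.linalg.svd((p-c)[:,:2])[2][0];t=(p-c)[:,:2]@u;print(c,u,t.min(),t.max(), c[:2]+u*t.min(),c[:2]+u*t.max())
    hd=reg(Q,.2,.6,-.2,.1,.101,.111)&(I.min(-1)>110); p=Q[hd]; print("headtop",len(p),p.mean(0) if len(p) else 0)
    pl=reg(Q,.1,.6,-.4,.3,.008,.020)&(I.min(-1)>150); p=Q[pl][:,:2].astype(np.float32)
    print("plate",cv2.minAreaRect(p))
    dk=reg(Q,.2,.6,-.1,.3,.045,.056)&(I[...,0]>I[...,2]+40); p=Q[dk][:,:2].astype(np.float32)
    print("disc",len(p),cv2.minEnclosingCircle(p))
    for n,a in dict(tag=(.05,.4,0,.3,.03,.12),).items():
        p=Q[reg(Q,*a)&(I[...,0]>I[...,2]+60)]; print(n,len(p),p.mean(0) if len(p) else 0)
```

```text
c1 [0.6607 0.1742 0.0176]
c2 [ 0.6077 -0.1204  0.0174]
c3 [ 0.4508 -0.0923  0.0189]
c4 [0.5001 0.1997 0.0181]
head [ 0.5416 -0.0584  0.1057]
lev_a [ 0.5513 -0.0801  0.1319]
lev_b [ 0.5094 -0.1088  0.1337]
grip_a [ 0.4765 -0.1618  0.106 ]
grip_b [ 0.4279 -0.2312  0.1052]
barfar [0.6385 0.0794 0.1559]
barnear [0.4793 0.1021 0.1579]
tag [0.4264 0.2133 0.0789]
tagb [0.4036 0.2    0.0498]
top
grip 127
[ 0.44993686 -0.20514812  0.10416991] [-0.59301221 -0.80519346] -0.0523562911502452 0.03740715474401691
lever 81
[ 0.52411448 -0.0977658   0.1320983 ] [-0.8283491  -0.56021226] -0.03654791850793691 0.027160025526241745 [ 0.55438892 -0.07729121] [ 0.5016165  -0.11298118]
bar 1088
[0.53729022 0.09550682 0.15484232] [-0.99240275  0.12303162] -0.06500259707629531 0.06529930793958796 [0.60179897 0.08750944] [0.472487  0.1035407]
headtop 988 [ 0.52083429 -0.08423477  0.1063972 ]
plate ((0.5429111123085022, 0.04489511251449585), (0.33034414052963257, 0.1700102984905243), 80.12198638916016)
disc 2260 ((0.4998214840888977, 0.13520213961601257), 0.15402397513389587)
tag 273 [0.39087816 0.22200397 0.04404162]
scene
grip 769
[ 0.4663606  -0.1913319   0.10079213] [-0.58099698 -0.81390572] -0.1466173658739699 0.06108283161091206
lever 478
[ 0.54063838 -0.04459358  0.12891544] [-0.16179154 -0.98682496] -0.16711891696592313 0.08004164668077828 [0.56767681 0.12032354] [ 0.52768832 -0.12358067]
bar 321
[0.53529121 0.09296617 0.15499566] [ 0.98744715 -0.15794978] -0.05999573250232028 0.0657608554140795 [0.4760486  0.10244249] [0.60022658 0.08257926]
headtop 338 [ 0.53170935 -0.072808    0.10564147]
plate ((0.5274572968482971, 0.04132954776287079), (0.34668025374412537, 0.14410869777202606), 89.8906478881836)
disc 1349 ((0.516330897808075, 0.12785877287387848), 0.1426544189453125)
tag 0 0
```

>>> servo_tool:
  plan:
    - [-58,-49.7,0,0,0,0.28,1]
    - [-58,-49.7,0,0,0,0.28,1]
    - [-58,-49.7,0,0,0,0.28,1]
    - [-58,-49.7,0,0,0,0.28,1]
    - [-58,-49.7,0,0,0,0.28,1]
    - [-58,-49.7,0,0,0,0.28,1]
    - [-58,-49.7,0,0,0,0.28,1]
    - [-58,-49.7,0,0,0,0.28,1]
    - [-58,-49.7,0,0,0,0.28,1]
    - [-58,-49.7,0,0,0,0.28,1]
    - [-58,-49.7,0,0,0,0.28,1]
    - [-58,-49.7,0,0,0,0.28,1]
    - [-58,-49.7,0,0,0,0.28,1]
    - [-58,-49.7,0,0,0,0.28,1]
    - [-58,-49.7,0,0,0,0.28,1]
  grip_force: 40

```text
clock: 2.02
tcp_pos: [0.5746, -0.1051, 0.2313]
eef_rot: [-0.001, 0.293, 0.956, 0.0]
ft_force: [-0.0, 0.1, -0.4]
opening: -0.0
grip_force: 0.0
```

>>> servo_tool:
  plan:
    - [0,0,6,0,0,0,1]
    - [0,0,11.6,0,0,0,1]
    - [0,0,11.6,0,0,0,1]
    - [1,0,11.6,0,0,0,1]
    - [2,0,11.6,0,0,0,1]
    - [2.5,0,11.6,0,0,0,1]
    - [3,0,11.6,0,0,0,1]
    - [3.4,0,11.6,0,0,0,1]
    - [3.8,0,11.6,0,0,0,1]
    - [4.1,0,11.6,0,0,0,1]
    - [4.1,0,11.6,0,0,0,1]

```text
clock: 3.4
tcp_pos: [0.5409, -0.0833, 0.115]
eef_rot: [-0.001, 0.294, 0.956, -0.0]
ft_force: [-0.6, -0.0, 0.3]
opening: 0.0005
grip_force: 0.0
```

Run:
```python
from h import *
a=[]
for n,(x,y) in(("scene",(120,150)),("top",(220,130))):
    im,P,c=cloud(n); a.append(cv2.resize(im[y:y+110,x:x+130,::-1],(390,330),interpolation=cv2.INTER_CUBIC))
cv2.imwrite("pics/l1.png",np.hstack(a))
```

```text
(no output)
```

View pics/l1.png

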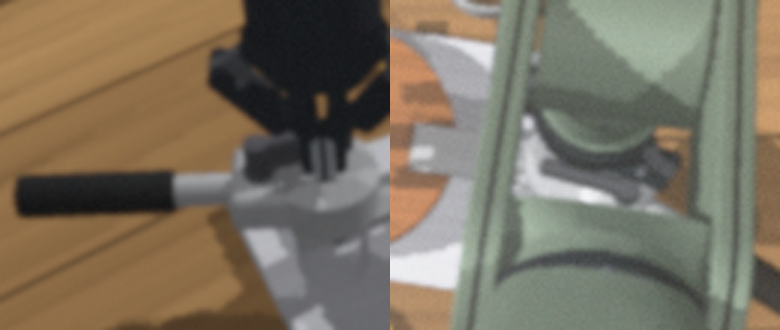

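The left crop shows the fingers on the head at (320,150) with the lever beyond them at (270,150). The right crop shows the lever lying along (545,165)–(635,190), about 74° in world. So it has flipped to the loosening side. Next I move to the handle's clockwise side.

>>> servo_tool:
  plan:
    - [-0.5,0,-3,0,0,0,1]
    - [0,0,-6.5,0,0,0.15,1]
    - [2,-4,-6.5,0,0,0.33,1]
    - [4,-9,-6.5,0,0,0.51,1]
    - [5.8,-14.4,-6.5,0,0,0.69,1]
    - [5.8,-14.4,-6.5,0,0,0.87,1]
    - [5.8,-14.4,-6.5,0,0,1.05,1]
    - [5.8,-14.4,-6.5,0,0,1.23,1]
    - [5.8,-14.4,-6.5,0,0,1.41,1]
    - [5.8,-14.4,-6.5,0,0,1.57,1]
    - [5.8,-14.4,-6.5,0,0,1.57,1]
    - [5.8,-14.4,-1.5,0,0,1.57,1]
    - [5.8,-14.4,3.5,0,0,1.57,1]
    - [5.8,-14.4,3.5,0,0,1.57,1]

```text
clock: 5.25
tcp_pos: [0.4101, -0.1689, 0.0778]
eef_rot: [-0.003, 0.883, 0.469, -0.003]
ft_force: [-0.8, -0.3, 0.4]
opening: 0.0001
grip_force: 0.0
```

Run:
```python
from h import *
s=r.sense();print(s["tcp_pos"],s["eef_rot"],s["joint_positions"],s["ft_force"])
R=Rot.from_quat(np.roll(s["eef_rot"],-1)).as_matrix();p=np.array(s["tcp_pos"]);B=np.array([.5342,-.0779])
print(R)
p0=-124.5
for f in range(-125,-22,5):
    a=np.radians(f);t=B+.145*np.array([np.cos(a),np.sin(a)])+.0285*np.array([np.sin(a),-np.cos(a)])
    d=R.T@np.array([*(t-p[:2]),0]); print(f,np.round(d[:2]*100,1),round(-np.radians(f-p0),2))
im,P,c=cloud("top");cv2.imwrite("pics/t2.png",cv2.resize(im[100:260,150:400,::-1],(750,480)))
```

```text
[ 0.41008082 -0.16891661  0.07782044] [-0.00331606  0.88306273  0.46923629 -0.0025549 ] [-4.16719455e-01  2.87587041e-01  2.06501786e+00  1.07397327e-04
  7.97359711e-01  1.77140724e-01] [-0.78262599 -0.29507211  0.37995021]
[[ 0.55962156  0.82871321 -0.0076243 ]
 [ 0.8287471  -0.55961262  0.00345888]
 [-0.00140023 -0.00825428 -0.99996495]]
-125 [0.  2.1] 0.01
-120 [-0.2  3.4] -0.08
-115 [-0.3  4.7] -0.17
-110 [-0.3  5.9] -0.25
-105 [-0.1  7.2] -0.34
-100 [0.1 8.5] -0.43
-95 [0.4 9.7] -0.51
-90 [ 0.9 10.9] -0.6
-85 [ 1.4 12.1] -0.69
-80 [ 2.1 13.2] -0.78
-75 [ 2.8 14.3] -0.86
-70 [ 3.7 15.3] -0.95
-65 [ 4.6 16.2] -1.04
-60 [ 5.6 17. ] -1.13
-55 [ 6.6 17.7] -1.21
-50 [ 7.8 18.3] -1.3
-45 [ 8.9 18.9] -1.39
-40 [10.1 19.3] -1.47
-35 [11.4 19.6] -1.56
-30 [12.7 19.9] -1.65
-25 [13.9 20. ] -1.74
```

View pics/t2.png

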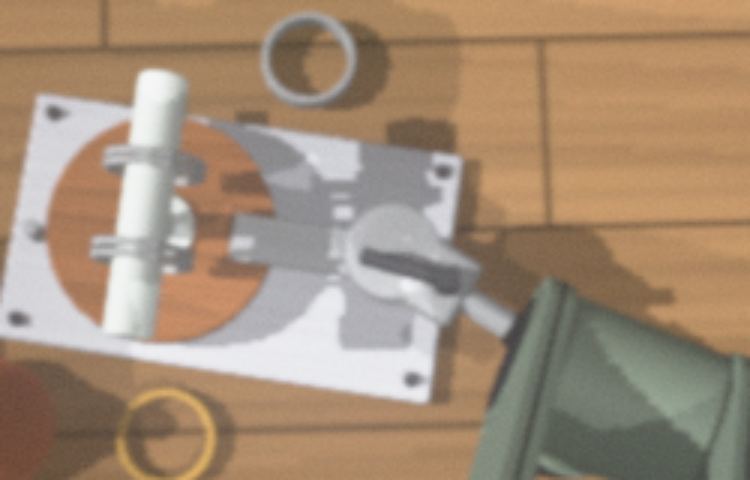

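The lever (365,255)–(455,280) is clearly on the loosening side. Now I swing the handle.

>>> servo_tool:
  plan:
    - [0,1.2,0,0,0,0,1]
    - [0,2.1,0,0,0,0,1]
    - [-0.2,3.4,0,0,0,-0.08,1]
    - [-0.3,4.7,0,0,0,-0.17,1]
    - [-0.3,5.9,0,0,0,-0.25,1]
    - [-0.1,7.2,0,0,0,-0.34,1]
    - [0.1,8.5,0,0,0,-0.43,1]
    - [0.4,9.7,0,0,0,-0.51,1]
    - [0.9,10.9,0,0,0,-0.6,1]
    - [1.4,12.1,0,0,0,-0.69,1]
    - [2.1,13.2,0,0,0,-0.78,1]
    - [2.8,14.3,0,0,0,-0.86,1]
    - [3.7,15.3,0,0,0,-0.95,1]

```text
clock: 6.92
tcp_pos: [0.558, -0.2251, 0.0807]
eef_rot: [-0.003, 0.57, 0.822, -0.001]
ft_force: [-7.9, 0.2, 1.9]
opening: 0.0001
grip_force: 3.2
```

Run:
```python
from h import *
s=r.sense();print(s["tcp_pos"],s["eef_rot"],s["joint_positions"],s["ft_force"])
R=Rot.from_quat(np.roll(s["eef_rot"],-1)).as_matrix();p=np.array(s["tcp_pos"]);B=np.array([.5342,-.0779])
for f in range(-75,-22,5):
    a=np.radians(f);t=B+.145*np.array([np.cos(a),np.sin(a)])+.0285*np.array([np.sin(a),-np.cos(a)])
    d=R.T@np.array([*(t-p[:2]),0]); print(f,np.round(d[:2]*100,1),round(-np.radians(f+70),2))
```

```text
[ 0.55797145 -0.22510878  0.08071634] [-0.00282728  0.57012453  0.82155267 -0.00110965] [-4.02042386e-01  4.90987700e-01  1.70097123e+00 -1.25390888e-03
  9.55621661e-01 -7.58790767e-01] [-7.89790787  0.18198477  1.92010492]
-75 [ 0.5 -1.3] 0.09
-70 [ 0.1 -0. ] -0.0
-65 [-0.1  1.2] -0.09
-60 [-0.1  2.5] -0.17
-55 [-0.1  3.8] -0.26
-50 [0.  5.1] -0.35
-45 [0.2 6.3] -0.44
-40 [0.6 7.6] -0.52
-35 [1.1 8.8] -0.61
-30 [ 1.6 10. ] -0.7
-25 [ 2.3 11.1] -0.79
```

>>> servo_tool:
  plan:
    - [-0.1,1.2,0,0,0,-0.09,1]
    - [-0.1,2.5,0,0,0,-0.17,1]
    - [-0.1,3.8,0,0,0,-0.26,1]
    - [0,5.1,0,0,0,-0.35,1]
    - [0.2,6.3,0,0,0,-0.44,1]
    - [0.6,7.6,0,0,0,-0.52,1]
    - [1.1,8.8,0,0,0,-0.61,1]
    - [1.6,10,0,0,0,-0.7,1]
    - [1.7,10.2,0,0,0,-0.72,1]
    - [1.7,10.2,0,0,0,-0.72,1]
    - [1.5,8.5,0,0,0,-0.72,1]
    - [1.5,8,-6,0,0,-0.72,1]
    - [1.5,8,-12,0,0,-0.72,1]
    - [-6,8,-15,0,0,-0.72,1]
    - [-12,8,-15,0,0,-0.72,1]
    - [-15,4,-15,0,0,-0.72,1]

```text
clock: 8.93
tcp_pos: [0.6512, -0.3541, 0.231]
eef_rot: [0.002, 0.245, 0.969, 0.0]
ft_force: [0.6, 0.3, -1.3]
opening: 0.0002
grip_force: 0.0
```

Run:
```python
from h import *
s=r.sense();print(s["tcp_pos"],s["eef_rot"],s["joint_positions"],s["ft_force"])
a=[]
for n,(x,y) in(("scene",(120,110)),("top",(140,90))):
    im,P,c=cloud(n); np.savez(n+"2.npz",im=im,P=P);a.append(cv2.resize(im[y:y+190,x:x+260,::-1],(400,292),interpolation=cv2.INTER_CUBIC))
cv2.imwrite("pics/l3.png",np.hstack(a))
```

```text
[ 0.65123295 -0.35410908  0.23097437] [2.10114272e-03 2.45280469e-01 9.69449883e-01 1.64565162e-05] [-5.14036201e-01  5.92091653e-01  1.11613197e+00  1.14882014e-03
  1.42932354e+00 -1.58937312e+00] [ 0.64457083  0.33669837 -1.31399085]
```

View pics/l3.png

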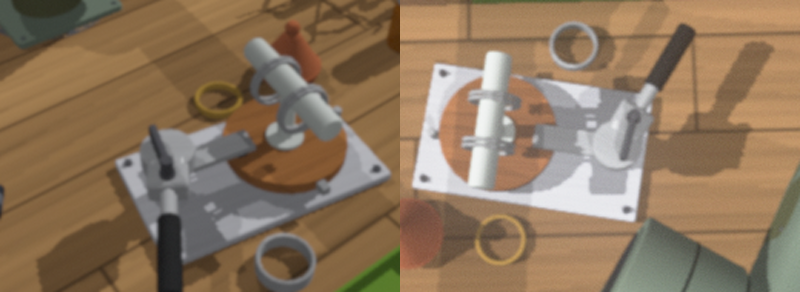

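The handle is now at about -32° (grip end (688,30), head (618,140) in the right crop), so it swung about 92°. The lever still leans to the loosening side and the bystanders haven't moved. Next I measure the bar and plan its push.

```bash
cat > b.py <<'E'
from h import *
def bar(fn):
    D=np.load(fn);Q=D["P"];I=D["im"].astype(int)
    m=(Q[...,0]>.4)&(Q[...,0]<.75)&(Q[...,1]>-.05)&(Q[...,1]<.25)&(Q[...,2]>.15)&(Q[...,2]<.17)&(I.min(-1)>130)
    p=Q[m][:,:2];c=p.mean(0);u=np.linalg.svd(p-c,full_matrices=False)[2][0];t=(p-c)@u
    return c+u*(t.min()+t.max())/2,np.degrees(np.arctan2(u[1],u[0])),np.ptp(t)
def moves(T,angs,r0,off,yaw0=None):
    s=r.sense();R=Rot.from_quat(np.roll(s["eef_rot"],-1)).as_matrix();p=np.array(s["tcp_pos"])
    tx=np.degrees(np.arctan2(R[1,0],R[0,0]));print(p,tx,s["joint_positions"][[0,5]] if hasattr(s["joint_positions"],'shape') else s["joint_positions"])
    for f in angs:
        a=np.radians(f);t=T+r0*np.array([np.cos(a),np.sin(a)])+off*np.array([np.sin(a),-np.cos(a)])
        d=R.T@np.array([*(t-p[:2]),0]);print(f,np.round(t,3),np.round(d[:2]*100,1),round(-np.radians(f+90-tx),2))
E
python3 - <<'E'
from b import *
print(bar("top2.npz"),bar("scene2.npz"))
for n in("top","top2"):
    P=np.load(n+".npz")["P"]
    m=(abs(P[...,0]-.545)<.02)&(abs(P[...,1]-.005)<.02)&(P[...,2]>.03);print(n,np.median(P[m][:,2]),m.sum())
moves(np.array([.5634,.091]),[-7],.074,.053)
E
```

```text
(array([0.56118101, 0.09196286]), np.float64(171.8186120781071), np.float64(0.1781839238005157)) (array([0.56464898, 0.09039726]), np.float64(-8.721311452736625), np.float64(0.17823026208169662))
top 0.06626185739360535 320
top2 0.07408770321885383 325
[ 0.6469005  -0.35881721  0.23061112] 151.13144988043717 [-0.52090508 -1.58749875]
-7 [0.63  0.029] [20.2 33.2] 1.19
```

The strap rose 7.8 mm, so the bolt is at about 1.4 rad. Now I move beside the bar's lug end.

>>> servo_tool:
  plan:
    - [20.2,33.2,0,0,0,1.19,1]
    - [20.2,33.2,0,0,0,1.19,1]
    - [20.2,33.2,0,0,0,1.19,1]
    - [20.2,33.2,0,0,0,1.19,1]
    - [20.2,33.2,0,0,0,1.19,1]
    - [20.2,33.2,0,0,0,1.19,1]
    - [20.2,33.2,0,0,0,1.19,1]
    - [20.2,33.2,0,0,0,1.19,1]
    - [20.2,33.2,0,0,0,1.19,1]
    - [20.2,33.2,5,0,0,1.19,1]
    - [20.2,33.2,10.5,0,0,1.19,1]
    - [20.2,33.2,10.5,0,0,1.19,1]

```text
clock: 10.52
tcp_pos: [0.6272, 0.0343, 0.1213]
eef_rot: [-0.003, 0.747, 0.664, -0.004]
ft_force: [-0.2, -0.3, 0.8]
opening: -0.0002
grip_force: 0.0
```

```bash
python3 -c "
from b import *
print(r.sense()['ft_force']);moves(np.array([.563,.0912]),range(-8,84,6),.074,.028)"
```

```text
[-0.19864432 -0.30730983  0.83844218]
[0.62715773 0.03434552 0.12129627] 83.27134712920835 [0.0364307  0.15390962]
-8 [0.632 0.053] [1.9 0.3] 0.02
-2 [0.636 0.061] [2.7 0.6] -0.08
4 [0.639 0.068] [3.5 0.8] -0.19
10 [0.641 0.076] [4.3 0.9] -0.29
16 [0.642 0.085] [5.2 0.9] -0.4
22 [0.642 0.093] [6.  0.8] -0.5
28 [0.641 0.101] [6.8 0.6] -0.61
34 [0.64  0.109] [7.6 0.4] -0.71
40 [0.638 0.117] [8.4 0.1] -0.82
46 [0.635 0.125] [ 9.1 -0.3] -0.92
52 [0.631 0.132] [ 9.8 -0.8] -1.03
58 [0.626 0.139] [10.4 -1.3] -1.13
64 [0.621 0.145] [11. -2.] -1.23
70 [0.615 0.151] [11.5 -2.6] -1.34
76 [0.608 0.156] [11.9 -3.3] -1.44
82 [0.601 0.161] [12.2 -4.1] -1.55
```

>>> servo_tool:
  plan:
    - [1.9,0.3,0,0,0,0.02,1]
    - [2.7,0.6,0,0,0,-0.08,1]
    - [3.5,0.8,0,0,0,-0.19,1]
    - [4.3,0.9,0,0,0,-0.29,1]
    - [5.2,0.9,0,0,0,-0.4,1]
    - [6,0.8,0,0,0,-0.5,1]
    - [6.8,0.6,0,0,0,-0.61,1]
    - [7.6,0.4,0,0,0,-0.71,1]
    - [8.4,0.1,0,0,0,-0.82,1]
    - [9.1,-0.3,0,0,0,-0.92,1]
    - [9.8,-0.8,0,0,0,-1.03,1]
    - [10.4,-1.3,0,0,0,-1.13,1]
    - [11,-2,0,0,0,-1.23,1]
    - [11.5,-2.6,0,0,0,-1.34,1]
    - [11.5,-2.6,0,0,0,-1.34,1]

```text
clock: 12.4
tcp_pos: [0.6191, 0.153, 0.1282]
eef_rot: [0.002, 0.173, 0.985, 0.001]
ft_force: [0.5, -0.5, 0.0]
opening: -0.0001
grip_force: 0.0
```

```bash
python3 -c "
from b import *
print(r.sense()['ft_force']);moves(np.array([.563,.0912]),range(70,90,2),.074,.028)"
```

```text
[ 0.45202159 -0.50254957  0.04703954]
[0.61910524 0.15304774 0.12815451] 160.046079879268 [ 0.22427364 -0.99830997]
70 [0.615 0.151] [ 0.4 -0.3] 0.0
72 [0.612 0.153] [ 0.6 -0.2] -0.03
74 [0.61  0.155] [ 0.9 -0.2] -0.07
76 [0.608 0.156] [ 1.1 -0.1] -0.1
78 [0.606 0.158] [ 1.4 -0. ] -0.14
80 [0.603 0.159] [1.7 0. ] -0.17
82 [0.601 0.161] [2.  0.1] -0.21
84 [0.599 0.162] [2.2 0.1] -0.24
86 [0.596 0.163] [2.5 0.2] -0.28
88 [0.594 0.164] [2.8 0.2] -0.31
```

>>> servo_tool:
  plan:
    - [0.6,-0.2,0.5,0,0,-0.03,1]
    - [0.9,-0.2,0.5,0,0,-0.07,1]
    - [1.1,-0.1,0.5,0,0,-0.1,1]
    - [1.4,0,0.5,0,0,-0.14,1]
    - [1.7,0,0.5,0,0,-0.17,1]
    - [1.7,0,0.5,0,0,-0.17,1]

```text
clock: 13.15
tcp_pos: [0.6026, 0.159, 0.1203]
eef_rot: [0.001, 0.088, 0.996, 0.0]
ft_force: [5.4, -0.9, -1.2]
opening: 0.0001
grip_force: 2.4
```

```bash
python3 -c "
from b import *
im,P,c=cloud('scene');np.savez('s3.npz',im=im,P=P);cv2.imwrite('pics/s3.png',cv2.resize(im[80:260,200:400,::-1],(600,540)))
print(r.sense()['ft_force']);moves(np.array([.563,.0912]),range(78,90,2),.074,.028)"
```

```text
[ 5.48473728 -1.35377946 -1.82864075]
[0.60259328 0.15899333 0.12032011] 169.91817673321768 [ 0.23983681 -1.15464204]
78 [0.606 0.158] [-0.3 -0.1] 0.03
80 [0.603 0.159] [-0.1  0. ] -0.0
82 [0.601 0.161] [0.2 0.1] -0.04
84 [0.599 0.162] [0.4 0.2] -0.07
86 [0.596 0.163] [0.7 0.3] -0.11
88 [0.594 0.164] [1.  0.4] -0.14
```

View pics/s3.png

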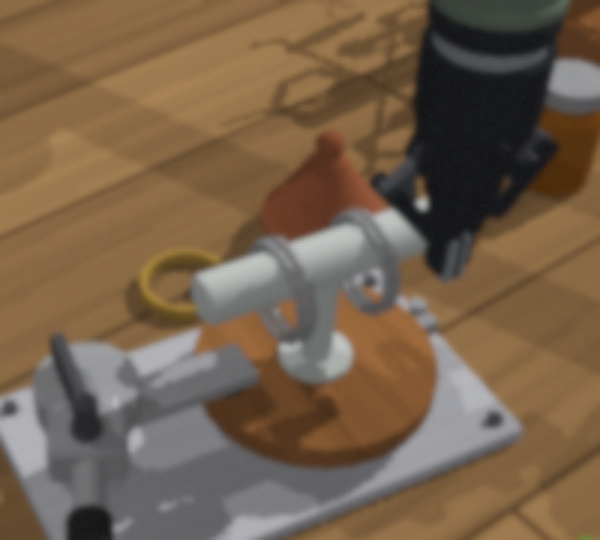

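The lug is next to the stop pin at (425,315), and the force has risen to 5.5 N. I'll push a little further to confirm contact.

>>> servo_tool:
  plan:
    - [0.2,0.1,0,0,0,-0.02,1]
    - [0.3,0.1,0,0,0,-0.02,1]
    - [0.3,0.1,0,0,0,-0.02,1]

```text
clock: 13.58
tcp_pos: [0.6026, 0.1593, 0.1205]
eef_rot: [0.004, 0.078, 0.997, -0.001]
ft_force: [12.3, -5.3, -4.6]
opening: 0.0004
grip_force: 6.2
```

The TCP stalled while the force rose to 12 N, so the turntable is against the pin. I back off and check.

>>> servo_tool:
  plan:
    - [-1,0,0,0,0,0,1]
    - [-3,0,0,0,0,0,1]
    - [-4,0,-5,0,0,0,1]
    - [-4,0,-10,0,0,0,1]
    - [-4,5,-12,0,0,0,1]
    - [-4,11,-12,0,0,0,1]
    - [-4,17,-12,0,0,0,1]
    - [-4,17,-12,0,0,0,1]
    - [-4,17,-12,0,0,0,1]

```text
clock: 14.7
tcp_pos: [0.6641, 0.3222, 0.2395]
eef_rot: [-0.001, 0.078, 0.997, -0.001]
ft_force: [-0.0, -1.1, 0.2]
opening: 0.0001
grip_force: 0.0
```

Run:
```python
from b import *
print(r.sense()["tcp_pos"],r.sense()["ft_force"])
for n in("top","scene"):
    im,P,c=cloud(n);np.savez(n+"4.npz",im=im,P=P);print(bar(n+"4.npz"))
    if n=="top":cv2.imwrite("pics/t4.png",cv2.resize(im[80:280,110:410,::-1],(750,500)))
```

```text
[0.66408947 0.32217008 0.23951574] [-0.04387641 -1.06002825  0.19748237]
(array([0.56100939, 0.09180494]), np.float64(79.94160996528873), np.float64(0.17974703104426212))
(array([0.5673567 , 0.08809577]), np.float64(-100.3764342422734), np.float64(0.17795440271216678))
```

View pics/t4.png

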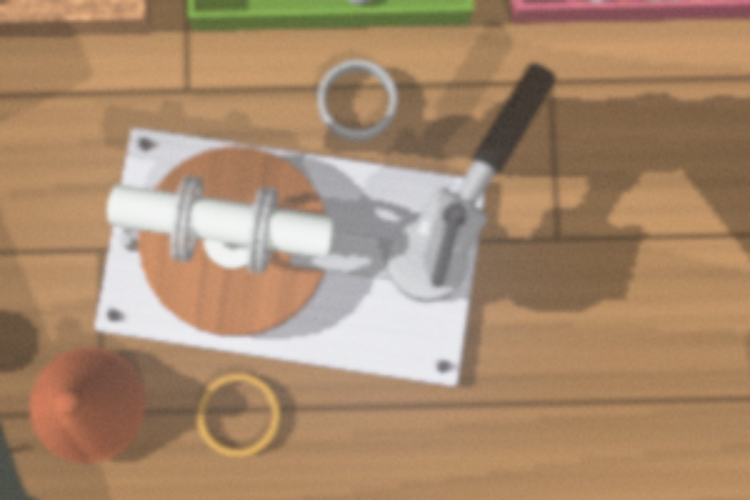

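The bar is at 79.9° in world, against a stop angle of 80.1°. The lever, at (455,215)–(440,280), is on the loosening side. The bystanders at (88,405), (238,415) and (357,98) are in place, and the arm is clear.

```bash
python3 -c "
from station import r
print(r.finish_job())"
```

```text
the job is handed in; nothing more can be done
None
```

I flipped the lever to loosening, backed the bolt off by about 1.4 rad (80°, estimated from the strap's rise) and pushed the turntable up against its stop pin; the bystanders looked untouched, and the job is handed in, though it returned no verdict.

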